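Snap a rack lock pin into its connector and tug-test it

TASK

Take the yellow-headed lock pin out of the wooden holder and press it straight down into the hole of the red rack connector on the pull gauge until it snaps in and its flange is fully home, pressing no harder than 20 newtons. Then tug the pin straight up with 12 newtons (needle in the green band, never into the red) for about a second to prove that it is retained, and let go of it, leaving it seated. Do not disturb the paint tin, the spanner or the red box.

Things in the scene. Friction and masses are not known exactly. Their poses are not given: they have to be found in the camera images.
- pin: Loose lock pin, about 50 g, upright. Origin: centre of the underside of its flange; z up along the pin. Yellow flange diameter 36, z 0 to 5 mm. Below, round steel: neck tapering from diameter 14 at the flange to 10 at z = -12, diameter 10 to z = -24, catch bulb diameter 16 to z = -27, then a cone to diameter 6 at the tip, z = -41. Goes in at any yaw.
- pin_grip (a point): Middle of the pin's yellow grip tab, 22.5 mm above the pin's origin. The tab is 30 along the pin's x, 16 along its y (grip it across y) and reaches from z = 5 to z = 40 mm of the pin.
- holder: Wooden block 70 x 70 x 50 high, fixed to the counter, origin at the centre of its underside; a 46 mm deep hole of diameter 19 in the middle of its top. The pin stands in it, its flange resting on the block's top, turned from the block by up to 0.4 rad.
- gauge: Pull gauge, fixed to the counter: blue base plate 150 (x) x 250 (y) x 12 mm, its middle at local y = -50 mm; origin on the counter straight under the connector's hole. Two steel guide posts, 72 high, at local x = +-62 mm.
- dial (a point): Centre of the gauge's white dial face, diameter 66 in a 72 mm black case, 63 mm above the counter, at the gauge's local y = -115 mm. The red needle points along the gauge's +y at rest and turns clockwise from above 0.067 rad per newton of upward pull, the other way when pressed. Green band 9 to 16 N, red from 19.5 N, black marks every 4 N.
- mouth (a point): Centre of the hole's mouth in the flat top (70 x 66 mm) of the red connector, which rides on the gauge's carriage; 78 mm above the counter at rest; z up; goes up and down with the carriage. Hole diameter 19, open below.
- catch (a point): Middle of the two spring catches in the connector, some 18 mm below the mouth. Pushing the bulb past them takes 5 to 15 N; with the pin's flange about 5 mm above the mouth they snap in behind the bulb, then it goes on down to the mouth. Snapped in, it has some free play upwards, then they hold far more than 25 N; not snapped in, it pulls out.
- carriage (a joint): Height of the sprung carriage with the connector, m; 0 at rest, positive when pulled up, negative when pressed down; stops at +-0.006. Spring 6.0 N per mm either way (12 N of upward pull reads +0.002).
- tin: Paint tin, diameter 86, 100 high, loose; origin at the centre of its underside. Leave alone.
- spanner: Steel spanner lying on the counter, loose, long axis its x. Leave alone.
- anchors: Red open plastic box 110 x 80 x 50 high, loose; origin at the centre of its underside. Leave alone.
Not all that is in view belongs to the job. There is more than one size of the pin; the job needs the largest.

How it is judged:
By the outcome, as a careful person would: the job done as asked, in the order asked, and still so for the second after the job is handed in, with the robot touching nothing.
It also fails if it takes over 64 s, if anything falls off the work surface, if the arm or the gripper's body presses on something with over 40 N, if the wrist force passes 120 N, or if a joint passes its speed limit or range.

ROBOT

A 6-joint arm with a two-finger parallel gripper is mounted at the origin on the work surface. World frame = base frame: x ahead of the robot, y to its left, z up, the work surface at z = 0. Lengths are in mm, angles in rad, forces in N, time in s.
With the tool pointing down it reaches from about 350 to 875 mm from the base axis. Payload 15.5 kg.
Tool frame: the origin (TCP) lies midway between the tips of the shut fingers; the grasp point (between the pads) lies 19 mm behind it; z points along the fingers, y is the line along which they close (so a half turn about z gives the same grasp; the last joint's range is limited). The gripper opens to 85 mm and grips with 20 to 120 N. Pads are 22 mm wide; open, the fingers measure 114 mm over their backs; the gripper's body (76 mm by 85 mm) begins 54 mm behind the grasp point. The pads swing forward as they close: fully open they stand 13 mm farther back than shut.
Start: joints at [-1.44, 0.494, 1.345, -0, 1.302, -0.096], TCP at [139.93, -609.136, 231.277] pointing down, gripper open.
Joint ranges: [-2.91, 2.91], [-0.82, 2.16], [0.22, 2.67], [-1.22, 4.37], [0.12, 2.79], [-3.08, 3.08]. Speed limits (rad/s): [1.89, 1.89, 2.57, 3.01, 3.01, 3.01].

INTERFACE

Orientations are given as a unit quaternion [w, x, y, z].
In Python, from plant import telemetry, get_image, order gives the robot as it stands. The module is installed in compiled form; this text tells all that it offers.
- The arm moves only by the tool drive_tool, never from a script. Its argument "targets" is one flat list of numbers, 7 for each row, row after row: the shift along the tool's x, y, z in mm, then the turn, a rotation vector about the tool's x, y, z in rad, then the opening, from 0 (shut) to 1 (fully open). A call has 1 to 20 rows; each row is the pose to reach, as a shift and turn from the pose commanded when the call began, along the tool's axes at that moment; what a row does not reach only later rows make up. A row lasts 1/10 s, in which the tool goes at most 50 mm and 8.59 degrees, less where a joint would pass 70% of its speed; a pose out of reach is approached as far as the arm can. A call with a gripper value outside its range is refused whole. The fingers move at their own pace and stop on an object; "newtons" is the grip in N (left out, the last holds). Time passes only in rows, so rows that repeat a pose let the fingers close. It gives the time, the measured TCP pose, the force, the opening and the grip force at its end, in the units of the state.
- telemetry.sense(): the state, without advancing time (a new reading comes with each control period).
- get_image(name): name is "scene" or "top" or "wrist"; returns a dict with "img" (480x640x3 uint8, red, green, blue), "intrinsics" (3x3 intrinsics, pixels), "rvec" (rotation vector, rad) and "tvec" (3), from world to camera coordinates, as OpenCV has them. Camera axes: x right, y down, z forward; pixel columns grow to the right and rows downward; lengths in mm; the calibration is good to about 2 mm. A picture is of the moment at which its call begins. There is no depth.
- order.sign_off(): hands the job in; it is judged then, once.
The state is a dict: "clock": time; "joint_positions": joint angles; "joint_vel": joint speeds; "joint_torque": joint torques, N m; "position": TCP position; "eef_rot": TCP orientation; "ft_force": force on the tool from outside, world axes, zero at the start; "moment": the same for the moment, N m; "width": finger opening in mm; "gripper_force": force on a finger pad.
Only numpy, scipy, OpenCV 4.12 (cv2) and the standard library are available. Lean on these libraries where they do the work, as an engineer would, in place of code of your own. Each camera call takes 0.05 s, during which the arm holds its last target. There are 200 camera calls.

## Working session

There is one attempt and no reset: what is moved stays moved. The work goes in short steps, Python scripts to look and compute and a tool call to move; the robot and the scene stay as the last step left them, time stands still between calls to the robot, and variables do not carry over. Pictures are saved under pics/ and viewed, at most 10 in all, crops included, and the job is handed in when it is done.

Besides the shell and the picture viewer there is one more tool, called by a JSON object that holds its "name" and its "arguments". drive_tool: Moves the arm, as the interface text tells. Its arguments: {"type":"object","properties":{"targets":{"type":"array","items":{"type":"number"}},"newtons":{"type":"number"}},"required":["targets"]}

```bash
mkdir -p pics; cat > h.py <<'E'
import numpy as np, cv2
from plant import telemetry, get_image, order
def grab(n,fn=None):
    d=get_image(n)
    if fn: cv2.imwrite('pics/'+fn,cv2.cvtColor(d['img'],cv2.COLOR_RGB2BGR)); np.savez('pics/'+fn+'.npz',**d)
    return d
def ray(d,u,v):
    R=cv2.Rodrigues(np.array(d['rvec'],float))[0];t=np.array(d['tvec'],float).ravel()
    return -R.T@t, R.T@np.linalg.inv(d['intrinsics'])@[u,v,1]
def onz(d,u,v,z):
    c,r=ray(d,u,v); return c+r*(z-c[2])/r[2]
def proj(d,p):
    return cv2.projectPoints(np.array([p],float),np.array(d['rvec'],float),np.array(d['tvec'],float),np.array(d['intrinsics'],float),None)[0].ravel()
E
python3 - <<'E'
from h import *
for n in ('scene','top'): 
    d=grab(n,n+'1.png'); print(n,ray(d,320,240))
print(telemetry.sense())
E
```

```text
scene (array([1055.12378396, -536.81592975,  854.27152552]), array([-0.40342392,  0.51193093, -0.75850142]))
top (array([569.8116014 , -20.15161375, 802.78580192]), array([ 0.06949107, -0.0119362 , -0.99756378]))
{'clock': 0.1, 'joint_positions': array([-1.44048816e+00,  4.94154147e-01,  1.34602568e+00, -2.28989247e-05,
        1.30250863e+00, -9.55171339e-02]), 'joint_vel': array([ 0.00011518, -0.0017369 , -0.00206994,  0.00063355, -0.00123016,
        0.00037155]), 'joint_torque': array([ 1.57286708e-03, -8.83589029e+01, -3.84562969e+01, -7.83742530e-05,
        5.12392027e-03, -2.49711189e-05]), 'position': array([ 139.88988419, -608.83072703,  230.75403659]), 'eef_rot': array([-5.47626789e-04,  9.93631644e-01,  1.12675885e-01, -2.05670906e-05]), 'ft_force': array([-0.15021406, -0.97687936,  0.10599714]), 'moment': array([ 0.00846121, -0.05143823,  0.01663175]), 'gripper_force': 0.0, 'width': 85.4972382319918}
```

View pics/top1.png

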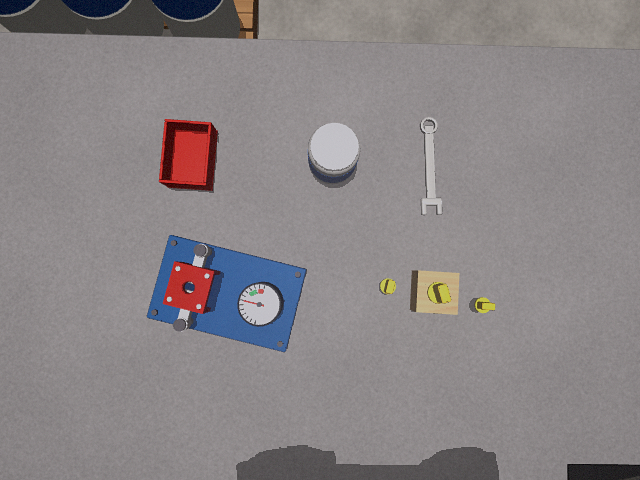

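View pics/scene1.png

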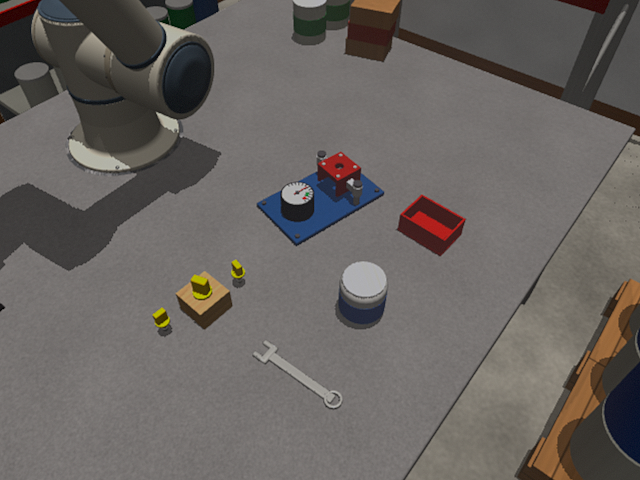

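Top: main pin in the holder at about (440,293), decoys at (388,286) and (484,305), connector hole (189,288), dial (259,304). The scene view shows the same layout: pin (201,287), connector hole (340,166).

```bash
python3 - <<'E'
from h import *
d=dict(np.load('pics/top1.png.npz')); s=dict(np.load('pics/scene1.png.npz'))
def cnts(d,lo,hi,amin):
    h=cv2.cvtColor(d['img'],cv2.COLOR_RGB2HSV); m=cv2.inRange(h,lo,hi)
    return [c for c in cv2.findContours(m,cv2.RETR_LIST,cv2.CHAIN_APPROX_NONE)[0] if cv2.contourArea(c)>amin]
for n,dd in (('top',d),('scene',s)):
    print(n)
    for nm,lo,hi in (('yel',(24,170,60),(34,255,255)),('red',(0,150,50),(6,255,255)),('wood',(8,60,60),(22,200,255)),('dark/white',(0,0,190),(180,30,255))):
        for c in cnts(dd,lo,hi,40):
            (r,a)=cv2.minAreaRect(c)[0:2],cv2.minAreaRect(c)[2]
            x,y,w,h=cv2.boundingRect(c)
            if nm!='dark/white' or cv2.contourArea(c)<4000: print(nm,np.round(r,1).tolist(),round(a),cv2.contourArea(c),(x,y,w,h), onz(dd,*r[0],{'yel':60,'red':78,'wood':50,'dark/white':63}[nm]).round(0))
p=onz(d,189.3,287.5,78);q=onz(d,259,304,63);print('hole top',p,'dial',q,np.linalg.norm((p-q)[:2]))
print('hole scene',onz(s,340,166,78))
for z in (50,55): print(onz(d,440,293,z))
hh=onz(d,437.5,293,50);print(hh)
E
python3 - <<'E'
import cv2
a=cv2.imread('pics/top1.png');s=cv2.imread('pics/scene1.png')
x=cv2.resize(a[255:330,370:500],None,fx=3,fy=3,interpolation=2);y=cv2.resize(a[230:355,145:310],None,fx=3,fy=3,interpolation=2)[:, :390]
y=cv2.resize(a[255:330,150:280],None,fx=3,fy=3,interpolation=2)
z=cv2.resize(s[255:330,140:270],None,fx=3,fy=3,interpolation=2);w=cv2.resize(s[140:215,270:400],None,fx=3,fy=3,interpolation=2)
cv2.imwrite('pics/c1.png',cv2.vconcat([cv2.hconcat([x,y]),cv2.hconcat([z,w])]))
E
```

```text
top
red [[188.3, 287.3], [13.4, 12.7]] 45 128.5 (181, 280, 15, 15) [541. 181.  78.]
red [[188.4, 286.7], [41.2, 44.8]] 15 1716.0 (163, 262, 51, 51) [541. 181.  78.]
red [[187.9, 154.4], [54.1, 68.4]] 5 3234.5 (159, 119, 58, 72) [757. 190.  78.]
wood [[434.2, 292.8], [23.6, 33.1]] 86 425.5 (417, 281, 35, 24) [ 537. -223.   50.]
wood [[434.3, 292.1], [47.4, 41.9]] 3 1855.0 (410, 271, 49, 44) [ 538. -223.   50.]
wood [[246.0, 34.5], [7.0, 16.0]] 90 92.5 (238, 31, 17, 8) [978. 106.  50.]
wood [[243.0, 14.0], [28.0, 20.0]] 90 411.0 (233, 0, 21, 29) [1015.  112.   50.]
dark/white [[183.2, 314.2], [9.2, 10.2]] 16 69.0 (178, 309, 11, 12) [496. 192.  63.]
dark/white [[259.0, 305.3], [36.9, 39.2]] 83 884.0 (239, 286, 40, 39) [512.  69.  63.]
dark/white [[197.8, 260.7], [9.2, 9.7]] 14 68.0 (193, 255, 11, 12) [584. 171.  63.]
dark/white [[431.5, 206.0], [14.0, 19.0]] 90 97.0 (422, 199, 20, 15) [ 682. -215.   63.]
dark/white [[334.3, 145.8], [46.7, 46.0]] 45 1671.5 (311, 123, 48, 47) [781. -50.  63.]
dark/white [[428.8, 158.0], [78.3, 9.5]] 84 141.0 (421, 119, 12, 79) [ 764. -210.   63.]
scene
ye
[... 560 characters left out ...]
red [[338.8, 165.7], [35.7, 24.4]] 39 605.0 (318, 152, 43, 29) [541. 180.  78.]
red [[17.2, 5.7], [2.3, 37.3]] 69 41.5 (0, 0, 36, 14) [-693.  148.   78.]
wood [[600.8, 383.5], [56.7, 214.4]] 28 5535.0 (527, 278, 113, 202) [1170.   51.   50.]
wood [[203.3, 293.9], [36.7, 45.4]] 52 823.5 (175, 271, 55, 45) [ 542. -230.   50.]
wood [[375.0, 6.5], [13.0, 50.0]] 90 428.5 (350, 0, 51, 14) [149. 889.  50.]
hole top [540.1588518  179.20642567  78.        ] dial [514.49873999  68.99264731  63.        ] 113.1614699375272
hole scene [543.4109471  181.13417456  78.        ]
[ 536.51360026 -232.82772803   50.        ]
[ 536.73476544 -231.41513421   55.        ]
[ 536.44699323 -228.5913653    50.        ]
```

View pics/c1.png

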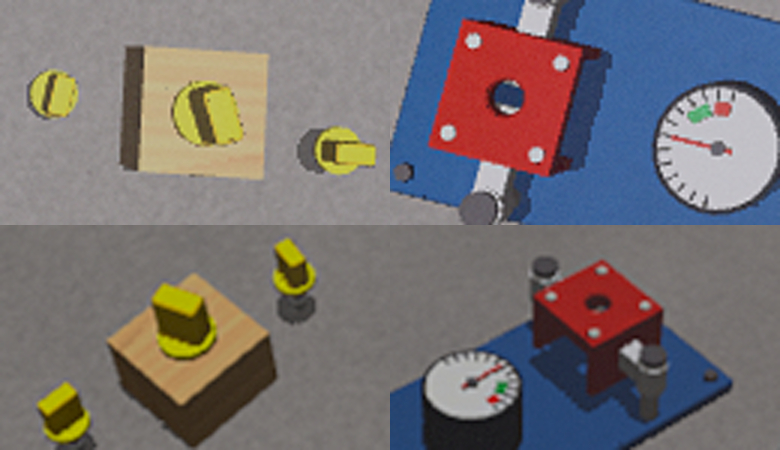

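The crops show the large pin's tab running roughly along image-vertical (yaw about 0.28). The mouth comes out near (541,180) in both views, and the pin near (536,-229). I'll go above the pin for a close look.

{"name": "drive_tool", "arguments": {"targets": [471,-282,40,0,0,-0.06,0.6,471,-282,40,0,0,-0.06,0.6,471,-282,40,0,0,-0.06,0.6,471,-282,40,0,0,-0.06,0.6,471,-282,40,0,0,-0.06,0.6,471,-282,40,0,0,-0.06,0.6,471,-282,40,0,0,-0.06,0.6,471,-282,40,0,0,-0.06,0.6,471,-282,40,0,0,-0.06,0.6,471,-282,40,0,0,-0.06,0.6,471,-282,40,0,0,-0.06,0.6,471,-282,40,0,0,-0.06,0.6,471,-282,40,0,0,-0.06,0.6,471,-282,40,0,0,-0.06,0.6,471,-282,40,0,0,-0.06,0.6,471,-282,40,0,0,-0.06,0.6]}}

```text
clock: 1.7
position: [535.2, -229.8, 191.4]
eef_rot: [0.0, 0.99, 0.142, -0.0]
ft_force: [-0.4, 0.1, -0.2]
width: 51.2
gripper_force: 0.0
```

```bash
python3 - <<'E'
from h import *
s=telemetry.sense();print(s['clock'],s['position'],s['eef_rot'],s['width'],s['ft_force'])
d=grab('wrist','w1.png');print(ray(d,320,240));print(proj(d,[536,-229,90]),proj(d,[536,-229,50]))
E
```

```text
1.7 [ 535.19297999 -229.78252577  191.40777945] [ 3.72633588e-05  9.89923627e-01  1.41602302e-01 -7.09942524e-06] 51.22407081033845 [-0.39781289  0.07172523 -0.22900939]
(array([ 603.92606288, -209.21201078,  333.59203767]), array([-0.26382387, -0.07146464, -0.96198166]))
[322.11592936 242.40465217] [322.1254056  226.77774202]
```

View pics/w1.png

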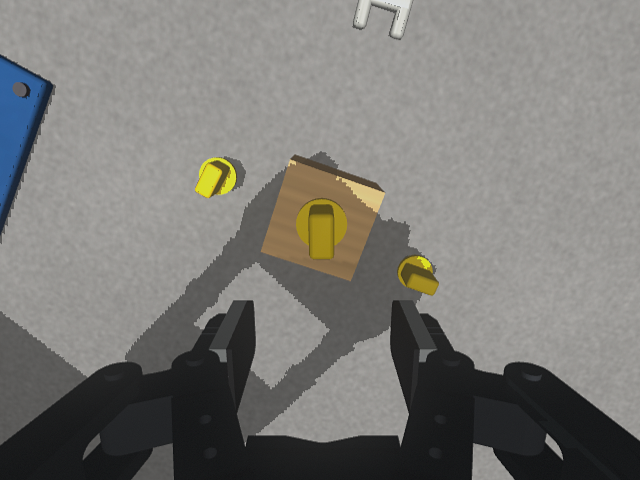

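The pin is seen end-on: the tab is vertical in the image, with its top face around (321,244) and the flange centred at about (321.5,224). The decoys are well off to both sides.

```bash
python3 - <<'E'
from h import *
d=dict(np.load('pics/w1.png.npz'))
h=cv2.cvtColor(d['img'],cv2.COLOR_RGB2HSV); m=cv2.inRange(h,(23,190,40),(34,255,255)); m[:,:280]=0;m[:,370:]=0
c=max(cv2.findContours(m,cv2.RETR_EXTERNAL,2)[0],key=cv2.contourArea);print(cv2.boundingRect(c))
x,y,w,hh=cv2.boundingRect(c); print('flange far edge',onz(d,x+w/2,y,55),'widths',onz(d,x,224,55),onz(d,x+w,224,55))
for u,v in ((309,232),(333,232),(309,258),(333,258),(321,y+hh)): print((u,v),onz(d,u,v,90).round(1))
print([ (v,h[v,321].tolist()) for v in range(198,264,3)])
print([ (u,h[246,u].tolist()) for u in range(300,344,2)])
E
```

```text
(296, 199, 51, 60)
flange far edge [ 555.96249645 -222.72449848   55.        ] widths [ 533.99343533 -210.53669755   55.        ] [ 544.00066473 -244.80406552   55.        ]
(309, 232) [ 540.1 -219.4   90. ]
(333, 232) [ 544.3 -233.6   90. ]
(309, 258) [ 523.9 -224.    90. ]
(333, 258) [ 528.1 -238.4   90. ]
(321, 259) [ 525.4 -231.4   90. ]
[(198, [21, 139, 90]), (201, [25, 204, 166]), (204, [24, 191, 123]), (207, [24, 166, 86]), (210, [24, 172, 86]), (213, [24, 175, 93]), (216, [25, 204, 146]), (219, [25, 208, 164]), (222, [25, 210, 164]), (225, [25, 208, 163]), (228, [25, 207, 164]), (231, [25, 208, 164]), (234, [25, 207, 164]), (237, [25, 210, 164]), (240, [25, 210, 164]), (243, [25, 210, 163]), (246, [25, 208, 163]), (249, [25, 212, 162]), (252, [25, 212, 161]), (255, [25, 211, 161]), (258, [25, 210, 141]), (261, [17, 111, 133])]
[(300, [17, 112, 143]), (302, [17, 111, 143]), (304, [16, 113, 145]), (306, [17, 113, 145]), (308, [17, 114, 147]), (310, [24, 207, 139]), (312, [25, 208, 153]), (314, [25, 211, 161]), (316, [25, 212, 162]), (318, [24, 210, 163]), (320, [25, 214, 161]), (322, [25, 214, 162]), (324, [25, 212, 162]), (326, [25, 211, 162]), (328, [25, 209, 162]), (330, [25, 215, 153]), (332, [25, 211, 139]), (334, [19, 122, 125]), (336, [16, 109, 138]), (338, [17, 114, 137]), (340, [17, 114, 137]), (342, [18, 114, 134])]
```

{"name": "drive_tool", "arguments": {"targets": [3.5,-0.8,30,0,0,0,0.5,3.5,-0.8,70,0,0,0,0.5,3.5,-0.8,100,0,0,0,0.5,3.5,-0.8,120,0,0,0,0.5,3.5,-0.8,133,0,0,0,0.5,3.5,-0.8,133,0,0,0,0.5,3.5,-0.8,133,0,0,0,0.5,3.5,-0.8,133,0,0,0,0,3.5,-0.8,133,0,0,0,0,3.5,-0.8,133,0,0,0,0,3.5,-0.8,133,0,0,0,0,3.5,-0.8,133,0,0,0,0,3.5,-0.8,133,0,0,0,0,3.5,-0.8,133,0,0,0,0], "newtons": 70}}

```text
clock: 3.15
position: [539.6, -227.5, 59.5]
eef_rot: [0.001, 0.99, 0.142, 0.001]
ft_force: [-0.8, 0.4, 7.6]
width: 14.7
gripper_force: 68.5
```

{"name": "drive_tool", "arguments": {"targets": [0,0,-10,0,0,0,0,0,0,-40,0,0,0,0,0,0,-80,0,0,0,0,0,0,-110,0,0,0,0,0,0,-110,0,0,0,0,116,-391,-100,0,0,0,0,116,-391,-100,0,0,0,0,116,-391,-100,0,0,0,0,116,-391,-100,0,0,0,0,116,-391,-100,0,0,0,0,116,-391,-100,0,0,0,0,116,-391,-100,0,0,0,0,116,-391,-100,0,0,0,0,116,-391,-100,0,0,0,0,116,-391,-100,0,0,0,0,116,-391,-100,0,0,0,0,116,-391,-100,0,0,0,0,116,-391,-100,0,0,0,0,116,-391,-100,0,0,0,0]}}

```text
clock: 5.05
position: [540.2, 179.8, 158.3]
eef_rot: [0.0, 0.99, 0.142, -0.0]
ft_force: [0.1, -0.3, -0.2]
width: 15.4
gripper_force: 68.8
```

```bash
python3 - <<'E'
from h import *
s=telemetry.sense();print(s['clock'],s['position'],s['eef_rot'],s['width'],s['ft_force'])
d=grab('wrist','w2.png');t=grab('top','t2.png');c=grab('scene','s2.png')
for n,x in (('w',d),('t',t),('s',c)): print(n,proj(x,[541,180.5,78]),proj(x,[541,180.5,153]),proj(x,[541,180.5,112]))
a=cv2.imread('pics/w2.png');b=cv2.imread('pics/s2.png')[110:210,280:400]
b=cv2.resize(b,None,fx=4,fy=4); 
cv2.imwrite('pics/c2.png',cv2.hconcat([cv2.resize(a[100:480,170:470],None,fx=1,fy=1),cv2.copyMakeBorder(b,0,0,0,0,0)[:380]]))
E
```

```text
5.05 [540.17745848 179.83192017 158.33973612] [ 1.76548156e-05  9.89904283e-01  1.41737470e-01 -1.88934233e-05] 15.353470161465435 [ 0.07665093 -0.26301666 -0.24381473]
w [322.32704235 252.73979344] [322.37977448 310.32451604] [322.34626559 273.73201826]
t [188.5076784  286.95941374] [173.86661616 288.81414434] [182.26807413 287.74984716]
s [338.94508038 165.68998219] [340.08981685 138.39466761] [339.44994508 153.65189211]
```

View pics/c2.png

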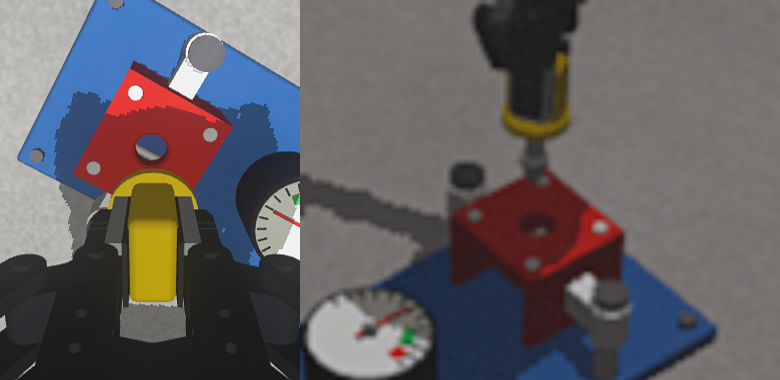

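The held pin hangs straight, with its tab in the pads. The mouth shows at about (321,249) in the wrist picture. I'll measure both in the same pictures.

```bash
python3 - <<'E'
from h import *
d=dict(np.load('pics/w2.png.npz'));t=dict(np.load('pics/t2.png.npz'));s=dict(np.load('pics/s2.png.npz'))
x=np.array([.9599,.2802,0]);y=np.array([.2802,-.9599,0]);T=np.array([540.18,179.83,0])
rel=lambda p:(round(float((p-T)@x),1),round(float((p-T)@y),1))
h=cv2.cvtColor(d['img'],cv2.COLOR_RGB2HSV)
m=cv2.inRange(h,(20,150,40),(36,255,255));c=max(cv2.findContours(m,0,2)[0],key=cv2.contourArea);b=cv2.boundingRect(c);print('yellow',b)
print('flange edge front ctr',rel(onz(d,b[0]+b[2]/2,b[1],153.8)-18*x), 'L/R',rel(onz(d,b[0],292,153.8)),rel(onz(d,b[0]+b[2],292,153.8)))
# screws
v=d['img'].max(2);m=((h[...,1]<60)&(v>90)).astype(np.uint8);m[:180]=0;m[300:]=0;m[:,:235]=0;m[:,400:]=0
n,l,st,ce=cv2.connectedComponentsWithStats(m)
for i in range(1,n):
    if 60<st[i,4]<400: print('screw',ce[i].round(1),st[i],rel(onz(d,*ce[i],78)),onz(d,*ce[i],78).round(1))
print('hole col',[(r,d['img'][r,321].tolist()) for r in range(224,272,2)])
print('hole row',[(r,d['img'][248,r].tolist()) for r in range(300,344,2)])
# top view screws
z=dict(np.load('pics/top1.png.npz'))
for nm,zz,box in (('top',z,(255,320,155,220)),('scene',dict(np.load('pics/scene1.png.npz')),(148,185,312,366))):
    hh=cv2.cvtColor(zz['img'],cv2.COLOR_RGB2HSV);a=box
    m=cv2.inRange(hh,(0,150,50),(6,255,255));o=np.zeros_like(m);o[a[0]:a[1],a[2]:a[3]]=m[a[0]:a[1],a[2]:a[3]]
    for c in cv2.findContours(o,cv2.RETR_CCOMP,2)[0]:
        if cv2.contourArea(c)>4:
            M=cv2.moments(c);p=(M['m10']/M['m00'],M['m01']/M['m00']);print(nm,cv2.contourArea(c),np.round(p,1),onz(zz,*p,78).round(1))
a=cv2.resize(cv2.imread('pics/w2.png')[180:330,220:420],None,fx=4,fy=4,interpolation=2);cv2.imwrite('pics/c3.png',a)
E
```

```text
yellow (278, 269, 90, 133)
flange edge front ctr (0.6, -0.2) L/R (9.1, -17.6) (9.1, 17.3)
screw [305.  192.4] [298 186  15  14 166] (35.6, -9.9) [571.6 199.3  78. ]
screw [379.8 234. ] [373 228  14  13 149] (12.0, 31.9) [560.7 152.6  78. ]
screw [316.1 252.9] [306 244  24  16 180] (0.9, -4.0) [539.9 183.9  78. ]
screw [263.2 267.2] [257 261  14  13 141] (-7.8, -34.5) [523.  210.8  78. ]
screw [244.4 294.3] [235 285  29  15 230] (-24.7, -46.3) [503.5 217.3  78. ]
hole col [(224, [144, 44, 43]), (226, [144, 43, 41]), (228, [142, 43, 42]), (230, [144, 43, 41]), (232, [131, 41, 38]), (234, [84, 59, 85]), (236, [57, 74, 112]), (238, [57, 73, 112]), (240, [57, 72, 112]), (242, [57, 72, 111]), (244, [56, 73, 111]), (246, [55, 71, 111]), (248, [55, 71, 110]), (250, [54, 72, 112]), (252, [97, 94, 96]), (254, [134, 132, 126]), (256, [158, 157, 151]), (258, [150, 148, 143]), (260, [96, 75, 73]), (262, [79, 32, 29]), (264, [77, 32, 28]), (266, [116, 37, 32]), (268, [109, 67, 28]), (270, [99, 84, 25])]
hole row [(300, [142, 39, 37]), (302, [130, 38, 36]), (304, [119, 35, 32]), (306, [146, 139, 13
[... 234 characters left out ...]
, [56, 71, 109]), (330, [56, 71, 111]), (332, [56, 72, 111]), (334, [55, 73, 112]), (336, [60, 64, 97]), (338, [121, 37, 34]), (340, [141, 41, 37]), (342, [146, 41, 37])]
top 1716.0 [188.1 286.9] [541.1 181.2  78. ]
top 37.5 [198.4 306.3] [510.6 163.6  78. ]
top 34.0 [168.9 298.6] [522.  210.9  78. ]
top 128.5 [188.6 287. ] [541.  180.4  78. ]
top 37.5 [206.6 275.7] [559.4 152.3  78. ]
top 34.0 [177.4 268.1] [570.8 199.4  78. ]
scene 605.0 [338.7 165.8] [540.9 179.9  78. ]
scene 18.5 [337.6 175.4] [557.7 153.9  78. ]
scene 17.0 [354.5 166.5] [569.1 199.6  78. ]
scene 42.0 [339. 166.] [541.7 179.8  78. ]
scene 18.5 [323.4 163.4] [509.7 165.2  78. ]
scene 20.0 [340.  154.7] [520.6 211.3  78. ]
```

View pics/c3.png

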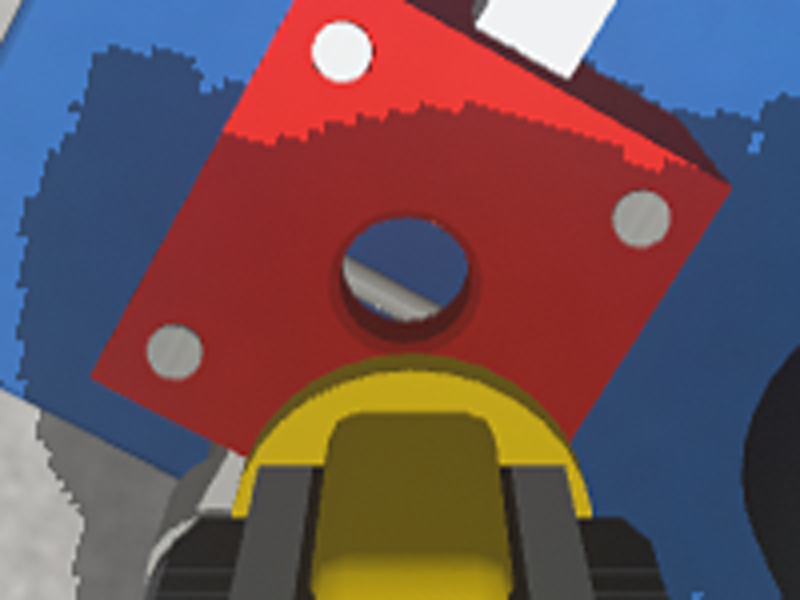

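{"name": "drive_tool", "arguments": {"targets": [2.2,-0.9,10,0,0,0,0,2.2,-0.9,22,0,0,0,0,2.2,-0.9,22,0,0,0,0,2.2,-0.9,22,0,0,0,0,2.2,-0.9,22,0,0,0,0]}}

```text
clock: 5.7
position: [541.9, 182.3, 136.3]
eef_rot: [0.0, 0.99, 0.142, -0.0]
ft_force: [0.5, -0.2, -0.9]
width: 14.8
gripper_force: 68.8
```

```bash
python3 - <<'E'
from h import *
s=telemetry.sense();print(s['clock'],s['position'],s['ft_force'],s['moment'])
c=grab('scene','s3.png');w=grab('wrist','w3.png')
P=s['position']
print('expected tip',proj(c,[P[0],P[1],P[2]-9.5-41]),'bulb',proj(c,[P[0],P[1],P[2]-9.5-25.5]),'flange',proj(c,[P[0],P[1],P[2]-9.5]))
a=cv2.resize(cv2.imread('pics/s3.png')[115:190,300:380],None,fx=6,fy=6,interpolation=2)
b=cv2.imread('pics/w3.png')[150:375,240:400];b=cv2.resize(b,None,fx=2,fy=2)
cv2.imwrite('pics/c4.png',cv2.hconcat([a,b]))
E
```

```text
5.7 [541.94250386 182.29549518 136.30458547] [ 0.51435142 -0.19400185 -0.91803393] [0.01299724 0.00122634 0.01970496]
expected tip [339.9035621  162.72699049] bulb [340.14175788 157.24994149] flange [340.54436265 147.99248939]
```

View pics/c4.png

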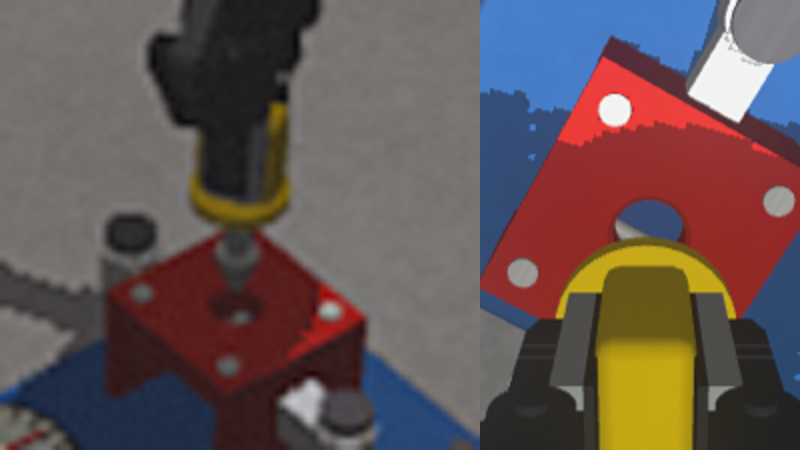

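Scene crop: the tip at (339.7,163.3) sits above the hole at (339.3,166.3), as it should. In the wrist view the hole is about 1 px right of the flange centre, so I'll nudge +0.7 mm in tool y and insert.

{"name": "drive_tool", "arguments": {"targets": [0,0.7,6,0,0,0,0,0,0.7,10,0,0,0,0,0,0.7,14,0,0,0,0,0,0.7,18,0,0,0,0,0,0.7,21,0,0,0,0,0,0.7,21,0,0,0,0]}}

```text
clock: 6.4
position: [541.8, 181.5, 114.8]
eef_rot: [0.0, 0.99, 0.142, -0.0]
ft_force: [-0.2, 0.0, -0.8]
width: 14.9
gripper_force: 68.8
```

{"name": "drive_tool", "arguments": {"targets": [0,0,3,0,0,0,0,0,0,6,0,0,0,0,0,0,8,0,0,0,0,0,0,8,0,0,0,0]}}

```text
clock: 6.8
position: [541.9, 181.5, 107.0]
eef_rot: [0.0, 0.99, 0.142, -0.0]
ft_force: [-0.0, -0.0, 0.2]
width: 15.1
gripper_force: 68.8
```

{"name": "drive_tool", "arguments": {"targets": [0,0,2,0,0,0,0,0,0,4,0,0,0,0,0,0,6,0,0,0,0,0,0,6,0,0,0,0]}}

```text
clock: 7.2
position: [542.3, 181.6, 101.3]
eef_rot: [-0.0, 0.99, 0.142, 0.0]
ft_force: [1.1, -0.6, 3.2]
width: 14.8
gripper_force: 69.4
```

{"name": "drive_tool", "arguments": {"targets": [0,0,1,0,0,0,0,0,0,2,0,0,0,0,0,0,2,0,0,0,0]}}

```text
clock: 7.5
position: [542.3, 181.6, 99.5]
eef_rot: [-0.0, 0.99, 0.142, 0.0]
ft_force: [1.2, -0.2, 4.6]
width: 14.8
gripper_force: 69.6
```

{"name": "drive_tool", "arguments": {"targets": [0,0,1,0,0,0,0,0,0,1.5,0,0,0,0,0,0,1.5,0,0,0,0]}}

```text
clock: 7.8
position: [542.2, 181.6, 97.7]
eef_rot: [-0.0, 0.99, 0.142, 0.0]
ft_force: [1.0, 0.8, 1.6]
width: 15.1
gripper_force: 69.3
```

{"name": "drive_tool", "arguments": {"targets": [0,0,1,0,0,0,0,0,0,2,0,0,0,0,0,0,2,0,0,0,0]}}

```text
clock: 8.1
position: [542.3, 181.6, 95.8]
eef_rot: [0.0, 0.99, 0.142, 0.0]
ft_force: [0.3, 0.1, 4.7]
width: 15.0
gripper_force: 69.7
```

{"name": "drive_tool", "arguments": {"targets": [0,0,1,0,0,0,0,0,0,1,0,0,0,0]}}

```text
clock: 8.3
position: [542.3, 181.6, 94.9]
eef_rot: [0.0, 0.99, 0.142, 0.0]
ft_force: [1.3, -0.7, 5.5]
width: 15.3
gripper_force: 69.7
```

{"name": "drive_tool", "arguments": {"targets": [0,0,0.7,0,0,0,0,0,0,1.5,0,0,0,0,0,0,1.5,0,0,0,0]}}

```text
clock: 8.6
position: [542.3, 181.6, 93.4]
eef_rot: [0.0, 0.99, 0.142, 0.0]
ft_force: [1.2, 0.6, 6.1]
width: 14.8
gripper_force: 69.8
```

{"name": "drive_tool", "arguments": {"targets": [0,0,0.5,0,0,0,0,0,0,1,0,0,0,0,0,0,1,0,0,0,0]}}

```text
clock: 8.9
position: [541.7, 181.4, 91.8]
eef_rot: [0.0, 0.99, 0.142, -0.001]
ft_force: [1.4, -1.3, -5.1]
width: 15.1
gripper_force: 68.2
```

{"name": "drive_tool", "arguments": {"targets": [0,0,1,0,0,0,0,0,0,2,0,0,0,0,0,0,3,0,0,0,0,0,0,3,0,0,0,0]}}

```text
clock: 9.3
position: [542.0, 181.6, 89.1]
eef_rot: [-0.0, 0.99, 0.142, -0.0]
ft_force: [0.7, -0.1, -0.2]
width: 15.3
gripper_force: 68.9
```

{"name": "drive_tool", "arguments": {"targets": [0,0,0.5,0,0,0,0,0,0,1,0,0,0,0,0,0,1,0,0,0,0]}}

```text
clock: 9.6
position: [542.1, 181.6, 88.3]
eef_rot: [-0.0, 0.99, 0.142, -0.0]
ft_force: [0.7, -0.5, -0.2]
width: 15.1
gripper_force: 68.9
```

{"name": "drive_tool", "arguments": {"targets": [0,0,0.5,0,0,0,0,0,0,1,0,0,0,0,0,0,1,0,0,0,0]}}

```text
clock: 9.9
position: [542.1, 181.6, 87.3]
eef_rot: [-0.0, 0.99, 0.142, 0.0]
ft_force: [0.7, -0.3, 2.1]
width: 14.9
gripper_force: 69.2
```

{"name": "drive_tool", "arguments": {"targets": [0,0,0.5,0,0,0,0,0,0,1,0,0,0,0,0,0,1,0,0,0,0]}}

```text
clock: 10.2
position: [542.1, 181.6, 86.4]
eef_rot: [-0.0, 0.99, 0.142, 0.0]
ft_force: [-1.8, 0.1, 5.4]
width: 14.8
gripper_force: 69.9
```

{"name": "drive_tool", "arguments": {"targets": [0,0,0.4,0,0,0,0,0,0,0.8,0,0,0,0,0,0,0.8,0,0,0,0]}}

```text
clock: 10.5
position: [542.1, 181.6, 85.8]
eef_rot: [-0.0, 0.99, 0.142, 0.0]
ft_force: [-2.8, -0.4, 9.5]
width: 14.7
gripper_force: 70.4
```

```bash
python3 - <<'E'
from h import *
s=telemetry.sense();print(s['position'],s['ft_force'])
c=grab('scene','s4.png');w=grab('wrist','w4.png')
a=cv2.resize(cv2.imread('pics/s4.png')[120:220,270:370],None,fx=4,fy=4,interpolation=2)
b=cv2.resize(cv2.imread('pics/w4.png')[160:480,240:560],(400,400))
cv2.imwrite('pics/c5.png',cv2.hconcat([a,b]))
E
```

```text
[542.07888162 181.5784259   85.80656946] [-2.75215433 -0.39901432  9.47044957]
```

View pics/c5.png

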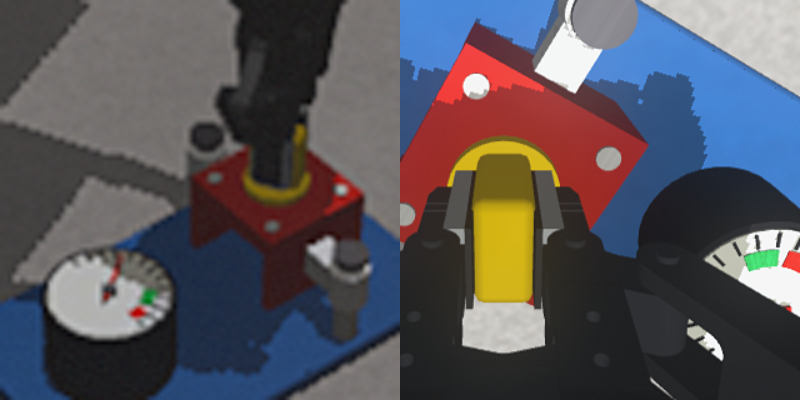

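The flange sits on the connector top and the press reads about 9.5 N, so the pin is home. Next is the tug, in small steps.

{"name": "drive_tool", "arguments": {"targets": [0,0,-1,0,0,0,0,0,0,-2,0,0,0,0,0,0,-3,0,0,0,0,0,0,-3.5,0,0,0,0,0,0,-3.5,0,0,0,0]}}

```text
clock: 11.1
position: [542.1, 181.6, 89.0]
eef_rot: [-0.0, 0.99, 0.142, 0.0]
ft_force: [1.0, 0.0, -0.3]
width: 15.1
gripper_force: 69.1
```

{"name": "drive_tool", "arguments": {"targets": [0,0,-0.5,0,0,0,0,0,0,-1,0,0,0,0,0,0,-1,0,0,0,0]}}

```text
clock: 11.4
position: [542.1, 181.6, 90.0]
eef_rot: [0.0, 0.99, 0.142, -0.0]
ft_force: [-0.1, 0.3, -1.5]
width: 14.9
gripper_force: 69.1
```

{"name": "drive_tool", "arguments": {"targets": [0,0,-0.5,0,0,0,0,0,0,-0.8,0,0,0,0,0,0,-0.8,0,0,0,0]}}

```text
clock: 11.7
position: [542.1, 181.5, 90.8]
eef_rot: [0.0, 0.99, 0.142, -0.0]
ft_force: [0.4, -0.4, -1.5]
width: 14.6
gripper_force: 69.0
```

{"name": "drive_tool", "arguments": {"targets": [0,0,-0.3,0,0,0,0,0,0,-0.6,0,0,0,0,0,0,-0.6,0,0,0,0]}}

```text
clock: 12.0
position: [542.0, 181.6, 91.3]
eef_rot: [-0.0, 0.99, 0.142, -0.0]
ft_force: [-0.1, -0.2, -3.2]
width: 14.9
gripper_force: 68.6
```

{"name": "drive_tool", "arguments": {"targets": [0,0,-0.4,0,0,0,0,0,0,-0.8,0,0,0,0,0,0,-0.8,0,0,0,0]}}

```text
clock: 12.3
position: [542.0, 181.5, 92.1]
eef_rot: [0.0, 0.99, 0.142, -0.0]
ft_force: [0.7, 0.4, -7.0]
width: 15.2
gripper_force: 68.2
```

{"name": "drive_tool", "arguments": {"targets": [0,0,-0.4,0,0,0,0,0,0,-0.8,0,0,0,0,0,0,-0.8,0,0,0,0]}}

```text
clock: 12.6
position: [542.0, 181.6, 92.8]
eef_rot: [0.0, 0.99, 0.142, -0.0]
ft_force: [1.6, -0.3, -11.1]
width: 15.0
gripper_force: 68.3
```

```bash
cat > needle.py <<'E'
from h import *
C=np.array([514.5,69.5])  # refined below from the white face
def needle(d,dbg=False):
    im=d['img'].astype(int); P=[]
    for v in range(150,230):
        for u in range(260,340):
            p=onz(d,u,v,63)[:2]-C; r=np.hypot(*p)
            R,G,B=im[v,u]
            if 7<r<24 and R>1.35*G and R>1.35*B: P.append((*p,R-G))
    P=np.array(P); 
    if len(P)<3: return None
    a=np.arctan2(P[:,1],P[:,0]); w=P[:,2]
    k=(a>-1.0)  # all
    return np.angle((w*np.exp(1j*a)).sum()),len(P)
E
python3 - <<'E'
from needle import *
z=dict(np.load('pics/scene1.png.npz'));a0=needle(z);p=needle(dict(np.load('pics/s4.png.npz')))
d=grab('scene','s5.png');a=needle(d);s=telemetry.sense()
print(a0,p,a,'press N',(a0[0]-p[0])/.067,'pull N',(a0[0]-a[0])/.067,s['ft_force'],s['position'])
cv2.imwrite('pics/c6.png',cv2.hconcat([cv2.resize(cv2.imread('pics/'+f)[165:225,265:325],None,fx=6,fy=6,interpolation=2) for f in ('scene1.png','s5.png')]))
E
```

```text
(np.float64(0.4088147867500535), 17) (np.float64(0.40589050765111834), 17) (np.float64(0.3733309851586549), 23) press N 0.04364595670052489 pull N 0.5296089789760982 [  1.86793972  -0.15933258 -10.26937911] [541.98439322 181.52669508  92.82143853]
```

View pics/c6.png

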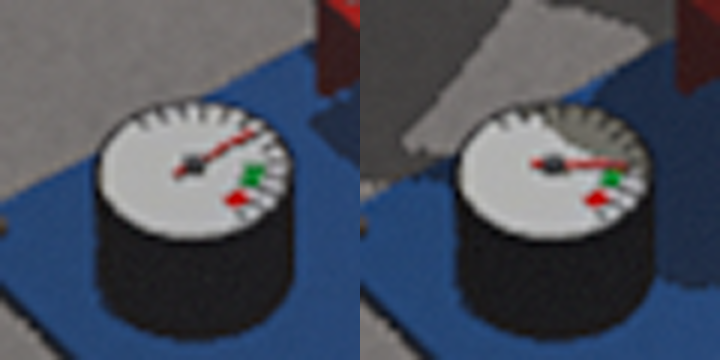

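The needle has swung from its rest direction to just at the start of the green band. My mask was contaminated by the red band, so I'll use the needle tip pixels: rest (307.5,187), now (309.7,192.2), hub (297.4,192.5).

```bash
python3 - <<'E'
from h import *
z=dict(np.load('pics/s5.png.npz'))
f=lambda u,v:onz(z,u,v,63)[:2]
h=f(297.4,192.5);an=lambda u,v:np.arctan2(*(f(u,v)-h)[::-1])
a0=an(307.5,187)
for n,u,v in (('rest',307.5,187),('now',309.7,192.2),('green mid',307,194.6),('red',304.2,198.2)): print(n,an(u,v),(a0-an(u,v))/.067)
# exclude red band: needle mask by angle
im=z['img'].astype(int)
P=[(f(u,v)-h,im[v,u,0]-im[v,u,1:].max()) for v in range(180,205) for u in range(285,320)]
P=[(np.hypot(*p),np.arctan2(p[1],p[0]),w) for p,w in P if w>30]
P=[(r,a,w) for r,a,w in P if 8<r<32 and a>-.2]
A=np.array(P);print(len(A),(1.336-(A[:,1]*A[:,2]).sum()/A[:,2].sum())/.067)
E
```

```text
rest 1.3474368726676185 0.0
now 0.7119716137174825 9.484556103733372
green mid 0.37631093425935097 14.49441699116817
red -0.18402301545798902 22.857610270531453
23 14.285051214472913
```

{"name": "drive_tool", "arguments": {"targets": [0,0,-0.3,0,0,0,0,0,0,-0.3,0,0,0,0,0,0,-0.3,0,0,0,0]}}

```text
clock: 12.95
position: [542.0, 181.5, 93.2]
eef_rot: [0.0, 0.99, 0.142, -0.0]
ft_force: [1.5, -0.2, -12.6]
width: 14.9
gripper_force: 68.3
```

```bash
python3 - <<'E'
from h import *
F=[]
for i in range(4): F.append(telemetry.sense()['ft_force'][2]);z=grab('scene','s6.png')
print(F,telemetry.sense()['position'])
f=lambda u,v:onz(z,u,v,63)[:2]
h=f(297.4,192.5);im=z['img'].astype(int)
P=[(u,v,f(u,v)-h,im[v,u,0]-im[v,u,1:].max()) for v in range(180,205) for u in range(285,320)]
for u,v,p,w in P:
    if w>25 and 8<np.hypot(*p)<34: print(u,v,w,round((1.347-np.arctan2(p[1],p[0]))/.067,1),end='; ')
E
```

```text
[np.float64(-12.559068243886129), np.float64(-12.073612238904165), np.float64(-11.195415280748394), np.float64(-13.007204155077979)] [541.99444036 181.56085215  93.2131638 ]
294 191 43 65.2; 302 192 44 7.7; 303 192 34 8.1; 304 192 44 8.4; 305 192 37 8.6; 302 193 74 12.3; 303 193 72 11.9; 304 193 85 11.6; 305 193 92 11.4; 306 193 68 11.2; 307 193 48 11.1; 308 193 43 11.0; 304 196 38 19.5; 305 196 31 18.6; 302 197 38 23.9; 303 197 87 22.5; 304 197 166 21.4; 305 197 116 20.3; 306 197 38 19.5; 302 198 66 25.3; 303 198 171 24.0; 304 198 189 22.8; 305 198 148 21.8; 306 198 59 20.9; 303 199 54 25.1; 304 199 68 24.0;
```

{"name": "drive_tool", "arguments": {"targets": [0,0,0,0,0,0,0,0,0,0,0,0,0,0,0,0,0,0,0,0,0,0,0,0,0,0,0,0,0,0,0,0,0,0,0,0,0,0,0,0,0,0,0,0,0,0,0,0,0,0,0,0,0,0,0,0,0,0,0,0,0,0,0,0,0,0,0,0,0,0,0,0,0,0,0,0,0]}}

```text
clock: 14.25
position: [542.0, 181.6, 93.3]
eef_rot: [-0.0, 0.99, 0.142, -0.0]
ft_force: [1.4, -0.6, -13.3]
width: 14.9
gripper_force: 68.3
```

{"name": "drive_tool", "arguments": {"targets": [0,0,1,0,0,0,0,0,0,2,0,0,0,0,0,0,3.5,0,0,0,0,0,0,5,0,0,0,0,0,0,6,0,0,0,0,0,0,6.6,0,0,0,0,0,0,6.6,0,0,0,0]}}

```text
clock: 14.95
position: [542.5, 181.7, 86.9]
eef_rot: [-0.0, 0.99, 0.142, 0.0]
ft_force: [0.4, 0.7, 3.5]
width: 15.0
gripper_force: 70.5
```

{"name": "drive_tool", "arguments": {"targets": [0,0,-0.4,0,0,0,0,0,0,-0.4,0,0,0,0.5,0,0,-0.4,0,0,0,0.5,0,0,-0.4,0,0,0,0.5,0,0,-0.4,0,0,0,0.5,0,0,-5,0,0,0,0.5,0,0,-30,0,0,0,0.5,0,0,-60,0,0,0,0.5,0,0,-100,0,0,0,0.5,0,0,-140,0,0,0,0.5,0,0,-140,0,0,0,0.5]}}

```text
clock: 16.05
position: [544.5, 182.1, 232.2]
eef_rot: [-0.0, 0.99, 0.142, 0.004]
ft_force: [0.3, 0.2, 0.1]
width: 42.9
gripper_force: 0.0
```

```bash
python3 - <<'E'
from h import *
s=telemetry.sense();print(s['position'],s['ft_force'],s['width'])
c=grab('scene','s7.png');w=grab('wrist','w7.png')
a=cv2.resize(cv2.imread('pics/s7.png')[130:220,270:360],(400,400),interpolation=2)
b=cv2.resize(cv2.imread('pics/w7.png')[100:400,170:470],(400,400))
cv2.imwrite('pics/c7.png',cv2.hconcat([a,b]))
E
```

```text
[544.47701324 182.14310507 232.18718356] [0.29681974 0.18814863 0.05618398] 42.876832188545784
```

View pics/c7.png

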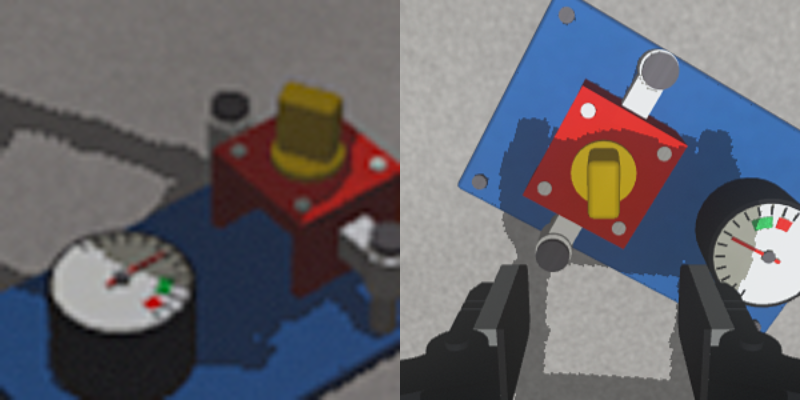

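The pin stands upright with its flange on the connector top, the needle is back at rest, and the gripper is clear.

```bash
python3 -c "
from plant import order
print(order.sign_off())"
```

```text
the job is handed in; nothing more can be done
None
```

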